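Hang a rinsed beaker upside down on its drying peg

TASK

Take the teal beaker off its sloping draining cradle, turn it mouth-down and lower it gently over the peg of the teal drying stand until its rim sits fully down on the teal base, then let go of it. Do not drop it onto the stand, and leave the yellow beaker lying in its cradle.

Things in the scene. Friction and masses are not known exactly. Their poses are not given: they have to be found in the camera images.
- teal_beaker_mid (a point): Teal plastic beaker: round straight cup, 50 mm across, 85 tall, wall 3, closed end 4 thick, 70 g. Point: its centre, half-way along its axis; z runs towards the open mouth. It starts lying on a sloping two-rail wire cradle with white base (125 x 62), mouth facing -x (within 25 degrees) and 30 degrees downhill, against a stop; centre 75 above the bench. Rails only under it, 40 mm over both: sides free to grasp.
- teal_stand: Drying stand fixed to the bench: a teal round base, 90 mm in diameter and 12 mm thick, with one upright white peg in its middle, 16 mm in diameter, its tip 67 mm above the bench. The origin is at the centre of the base's underside, on the bench; z is up along the peg. This is where the teal beaker goes; seated, its rim rests on the base, 12 mm above the bench, the peg inside.
- yellow_beaker_mid (a point): Yellow beaker, a bystander: round straight cup, 50 mm across, 85 tall, wall 3, closed end 4 thick, 70 g. Point: its centre, half-way along its axis; z runs towards the open mouth. It starts lying on a sloping two-rail wire cradle with white base (125 x 62), mouth facing -x (within 25 degrees) and 30 degrees downhill, against a stop; centre 75 above the bench. Rails only under it, 40 mm over both: sides free to grasp.
- yellow_stand: Drying stand fixed to the bench: a yellow round base, 90 mm in diameter and 12 mm thick, with one upright white peg in its middle, 16 mm in diameter, its tip 67 mm above the bench. The origin is at the centre of the base's underside, on the bench; z is up along the peg. A bystander, it stays empty.

How it is judged (in metres and radians):
At the end, for the whole second after the job is handed in: The teal beaker stands mouth-down (within 10 degrees of upright) over the peg of the teal stand, its axis within 20 mm of the peg's, its rim on the base (within 6 mm), at rest and released; the yellow beaker is within 20 mm of where it was (horizontal distance between teal_beaker_mid and teal_stand below 0.02 m and angle between teal_beaker_mid's own z axis and vertical above 2.97 rad and z of teal_beaker_mid in the frame of teal_stand between 0.048 and 0.0605 m and linear speed of teal_beaker below 0.02 m/s and distance of yellow_beaker_mid from where it was at the start of the episode below 0.02 m); the robot touches nothing.
It fails at once if the teal beaker is dropped or slammed onto the stand (moves faster than 0.6 m/s within 40 mm of the peg's axis, its centre less than 120 mm above the bench) (horizontal distance between teal_beaker_mid and teal_stand below 0.04 m and height (world z) of teal_beaker_mid below 0.12 m and linear speed of teal_beaker above 0.6 m/s).
It fails at once if the yellow beaker is moved by more than 20 mm (distance of yellow_beaker_mid from where it was at the start of the episode above 0.02 m).
It also fails if it takes over 40 s, if anything falls off the work surface, if the arm or the gripper's body presses on something with over 40 N, if the wrist force passes 120 N, or if a joint passes its speed limit or range.

ROBOT

A 6-joint arm with a two-finger parallel gripper is mounted at the origin on the work surface. World frame = base frame: x ahead of the robot, y to its left, z up, the work surface at z = 0. Lengths are in m, angles in degrees, forces in N, time in s.
With the tool pointing down it reaches from about 0.375 to 0.75 m from the base axis. Payload 9 kg.
Tool frame: the origin (TCP) lies at the centre of the arm's flange, where the gripper is bolted on; the fingertips stand 173 mm ahead of it and the grasp point (between the pads) lies 155 mm ahead of it; z points along the fingers, y is the line along which they close (so a half turn about z gives the same grasp; the last joint's range is limited). The gripper opens to 85 mm and grips with 20 to 120 N. Pads are 22 mm wide; open, the fingers measure 114 mm over their backs; the gripper's body (76 mm by 85 mm) begins 54 mm behind the grasp point. The pads swing forward as they close: fully open they stand 13 mm farther back than shut.
Start: joints at [-82.775, 5.964, 5.575, 89.605, 0, 77.527], TCP at [0.202, -0.565, 0.405] pointing down, gripper open.
Joint ranges: [-171.21, 171.21], [-48.23, 106.86], [-62.78, 66.21], [-105.2, 120.99], [-86.42, 89.51], [-180, 180]. Speed limits (degrees/s): [127.2, 127.2, 147.25, 180, 180, 180].

INTERFACE

Orientations are given as a 3x3 rotation matrix whose columns are the frame's x, y, z axes.
In Python, from plant import arm gives the robot as it stands.
- The arm moves only by the tool jog_arm, never from a script. Its argument "deltas" is a list that holds one entry, the list of rows, each a list of 6 numbers: the shift along the tool's x, y, z in units of 50 mm (1.0 is 50 mm), then the turn, a rotation vector about the tool's x, y, z in units of 6 degrees (1.0 is 6 degrees). A call has 1 to 5 rows; each row shifts and turns the commanded pose from where the row before left it, along the tool's axes as they then stand; what a row does not reach is not made up. A row lasts 1/10 s, in which the tool goes at most 50 mm and 8.59 degrees, less where a joint would pass 70% of its speed; a pose out of reach is approached as far as the arm can. A call is refused whole if a number of a shift passes 1 or a number of a turn 1, either way. A call with a gripper value outside its range is refused whole. "jaw" is the closure in counts, from 0 (fully open) to 255 (shut), set as the call begins (left out, the last holds). The fingers move at their own pace and stop on an object; "grip_force" is the grip in N (left out, the last holds). Time passes only in rows, so rows that do not move let the fingers close. It gives the time, the measured TCP pose, the force, the opening and the grip force at its end, in the units of the state.
- arm.get_state(): the state, without advancing time (a new reading comes with each control period).
- arm.read_camera(name): name is "scene" or "top"; returns the picture (400x640x3 uint8, red, green, blue); there is no depth.
- arm.camera_model(name): a dict with "K" (3x3 intrinsics, pixels), "R" (3x3) and "t" (3): a world point X has camera coordinates R X + t. Camera axes: x right, y down, z forward; pixel columns grow to the right and rows downward; lengths in m; the calibration is good to about 2 mm. A picture is of the moment at which its call begins. camera_model takes no time and is no camera call.
- arm.hand_in(): hands the job in; it is judged then, once.
The state is a dict: "time_s": time; "q": joint angles; "joint_velocities": joint speeds; "effort": joint torques, N m; "tcp_pos": TCP position; "eef_rot": TCP orientation; "ft_force": force on the tool from outside, world axes, zero at the start; "wrist_torque": the same for the moment, N m; "gripper_width": opening from 0.0 (shut) to 1.0 (fully open); "gripper_force": force on a finger pad.
Only numpy, scipy, OpenCV 4.12 (cv2) and the standard library are available. Lean on these libraries where they do the work, as an engineer would, in place of code of your own. Each camera call takes 0.05 s, during which the arm holds its last target. There are 200 camera calls.

## Working session

There is one attempt and no reset: what is moved stays moved. The work goes in short steps, Python scripts to look and compute and a tool call to move; the robot and the scene stay as the last step left them, time stands still between calls to the robot, and variables do not carry over. Pictures are saved under pics/ and viewed, at most 10 in all, crops included, and the job is handed in when it is done.

Besides the shell and the picture viewer there is one more tool, called after "Call:" in YAML: its name, and indented under it one key for each argument. jog_arm: Moves the arm, as the interface text tells. Its arguments: {"type":"object","properties":{"deltas":{"type":"array"},"jaw":{"type":"number"},"grip_force":{"type":"number"}},"required":["deltas"]}

```bash
ls; mkdir -p pics
python3 - <<'E'
from plant import arm
import cv2
for n in("scene","top"):
    im=arm.read_camera(n); cv2.imwrite(f"pics/{n}0.png",im[:,:,::-1])
    m=arm.camera_model(n); print(n,m["K"].round(1).tolist(),m["R"].round(3).tolist(),m["t"].round(3).tolist())
s=arm.get_state(); print(s["time_s"],s["eef_rot"].round(3) if hasattr(s["eef_rot"],'round') else s["eef_rot"])
E
```

```text
pics
scene [[447.7, 0.0, 320.6], [0.0, 447.7, 195.6], [0.0, 0.0, 1.0]] [[-0.44, 0.898, 0.013], [0.516, 0.265, -0.815], [-0.735, -0.352, -0.58]] [0.227, -0.227, 1.408]
top [[502.3, 0.0, 316.5], [0.0, 502.3, 201.9], [0.0, 0.0, 1.0]] [[0.024, -1.0, 0.005], [-0.995, -0.024, -0.096], [0.096, -0.003, -0.995]] [-0.018, 0.524, 1.052]
0.1 [[ 0.941  0.337 -0.   ]
 [ 0.337 -0.941  0.001]
 [ 0.    -0.001 -1.   ]]
```

View pics/scene0.png

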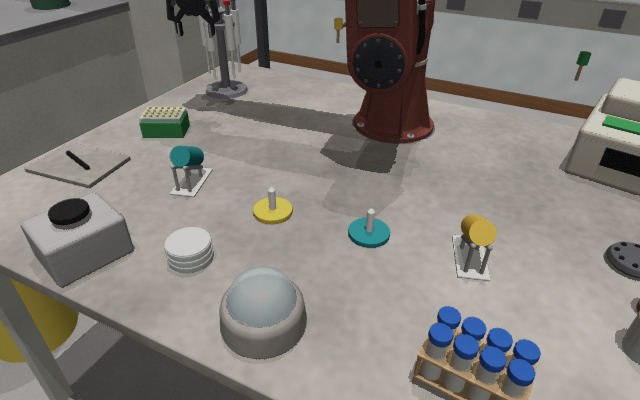

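View pics/top0.png

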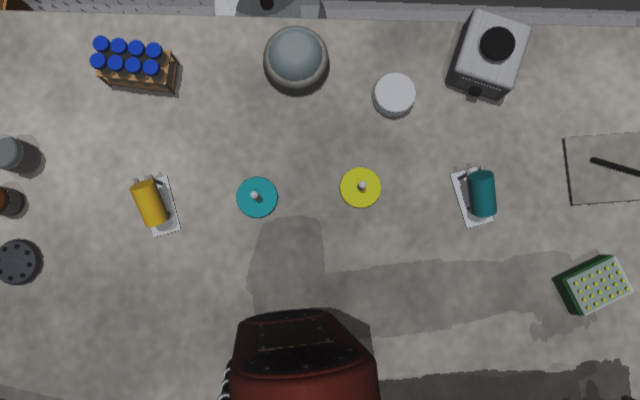

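The teal beaker is at about (482,193) in the top view and (187,157) in the scene view. The teal stand is at (257,197) top and (369,232) scene. I'll fit their silhouettes in both cameras.

```bash
cat > fit.py <<'E'
import numpy as np, cv2
from scipy.optimize import least_squares
from plant import arm
A=np.linspace(0,2*np.pi,48,endpoint=False); D=np.c_[np.cos(A),np.sin(A)]
def proj(n,X):
    m=arm.camera_model(n); c=X@np.array(m["R"]).T+m["t"]; p=c@np.array(m["K"]).T; return p[:,:2]/p[:,2:]
def cyl(c,a,r,h):   # centre, axis, radius, length
    a=a/np.linalg.norm(a); u=np.cross(a,[.3,.9,.2]); u/=np.linalg.norm(u); v=np.cross(a,u)
    ring=r*(np.outer(np.cos(A),u)+np.outer(np.sin(A),v)); return np.r_[c+ring+a*h/2,c+ring-a*h/2]
def sup(P): return (P@D.T).max(0)
def blob(im,near,lo=(80,90,30),hi=(100,255,255),rad=40):
    hsv=cv2.cvtColor(im,cv2.COLOR_RGB2HSV); m=cv2.inRange(hsv,lo,hi)
    Y,X=np.mgrid[:400,:640]; m[(X-near[0])**2+(Y-near[1])**2>rad**2]=0
    k,l,s,_=cv2.connectedComponentsWithStats(m); i=1+s[1:,4].argmax()
    p=np.argwhere(l==i)[:,::-1].astype(float); return np.r_[p-.5,p+.5,p+[.5,-.5],p+[-.5,.5]]
def axis(yaw,tilt): # mouth direction; yaw from -x, tilt below horizontal
    return np.array([-np.cos(tilt)*np.cos(yaw),-np.cos(tilt)*np.sin(yaw),-np.sin(tilt)])
def fit(shape,x0,blobs):
    S={n:sup(b) for n,b in blobs.items()}
    f=lambda x:np.concatenate([sup(proj(n,shape(x)))-S[n] for n in S])
    r=least_squares(f,x0,loss="soft_l1"); return r.x,np.sqrt(np.mean(r.fun**2))
E
python3 - <<'E'
from fit import *
I={n:cv2.imread(f"pics/{n}0.png")[:,:,::-1].copy() for n in("scene","top")}
np.set_printoptions(precision=4,suppress=True)
bs={"scene":blob(I["scene"],(369,232)),"top":blob(I["top"],(257,197))}
bb={"scene":blob(I["scene"],(187,157)),"top":blob(I["top"],(482,193))}
print({k:(b.min(0),b.max(0)) for k,b in bb.items()})
Z=np.array([0,0,1.])
for cams in(("scene","top"),("top",),("scene",)):
    s={c:bs[c] for c in cams}; b={c:bb[c] for c in cams}
    print(cams,fit(lambda x:cyl(np.r_[x,.006],Z,.045,.012),[.5,.1],s))
    print(fit(lambda x:cyl(np.r_[x[:2],.075],axis(x[2],np.pi/6),.025,.085),[.5,-.35,0],b))
print("free",fit(lambda x:cyl(x[:3],axis(x[3],x[4]),.025,.085),[.5,-.35,.075,0,.5],bb))
E
```

```text
{'scene': (array([169.5, 145.5]), array([203.5, 166.5])), 'top': (array([467.5, 169.5]), array([496.5, 216.5]))}
('scene', 'top') (array([0.5344, 0.1249]), np.float64(0.44691734482672324))
(array([ 0.5466, -0.3456,  0.3014]), np.float64(0.522086796142048))
('top',) (array([0.5335, 0.1254]), np.float64(0.2261126817051802))
(array([ 0.5455, -0.345 ,  0.3042]), np.float64(0.33733411465340163))
('scene',) (array([0.5361, 0.1247]), np.float64(0.28599513956672706))
(array([ 0.5489, -0.3452,  0.3034]), np.float64(0.18346823362814016))
free (array([ 0.5463, -0.3464,  0.073 ,  0.3002,  0.5225]), np.float64(0.40770620920059414))
```

The two cameras agree. The teal beaker's centre is (0.547, -0.346, 0.075), with its mouth yawed 17.3° from -x. The stand is at (0.534, 0.125). I'll grasp with the tool leaning 15° back, so the 60° flip leaves the tool 45° off vertical.

```bash
cat > plan.py <<'E'
import numpy as np, sys
from scipy.spatial.transform import Rotation as Ro
from plant import arm
def pose(phi,tau):  # tool x azimuth phi when down, then lean tau (deg) outwards about tool y
    c,s=np.cos(np.radians(phi)),np.sin(np.radians(phi))
    return np.array([[c,s,0],[s,-c,0],[0,0,-1.]])@Ro.from_euler("y",tau,degrees=True).as_matrix()
def rows(p0,R0,p1,R1,n):
    w=Ro.from_matrix(R0.T@R1).as_rotvec(degrees=True)/n/6; out=[]; R=R0; d=(p1-p0)/n/.05
    for _ in range(n):
        out.append(np.r_[R.T@d,w].round(2).tolist()); R=R@Ro.from_rotvec(w*6,degrees=True).as_matrix()
    return out
def now(): 
    s=arm.get_state(); return np.array(s["tcp_pos"]),np.array(s["eef_rot"]),s
def go(*wps):  # waypoints (grasp point, phi, tau, n)
    p,R,s=now(); print("t",s["time_s"],"q",np.round(s["q"],1).tolist())
    for g,phi,tau,n in wps:
        R1=pose(phi,tau); p1=np.array(g)-.155*R1[:,2]; rr=rows(p,R,p1,R1,n); print(p1.round(3))
        for i in range(0,n,5): print(rr[i:i+5])
        p,R=p1,R1
E
python3 - <<'E'
from plan import *
g=np.array([.5565,-.3425,.081]); z=pose(17.3,-15)[:,2]
go((g-.11*z,17.3,-15,15),(g,17.3,-15,5))
E
```

```text
t 0.1 q [-82.8, 6.0, 5.5, 89.6, 0.0, 77.5]
[ 0.622 -0.322  0.337]
[[0.64, -0.12, 0.09, 0.0, -0.17, 0.03], [0.64, -0.12, 0.08, 0.0, -0.17, 0.03], [0.64, -0.12, 0.07, 0.0, -0.17, 0.03], [0.64, -0.12, 0.06, 0.0, -0.17, 0.03], [0.64, -0.12, 0.05, 0.0, -0.17, 0.03]]
[[0.64, -0.12, 0.03, 0.0, -0.17, 0.03], [0.64, -0.13, 0.02, 0.0, -0.17, 0.03], [0.64, -0.13, 0.01, 0.0, -0.17, 0.03], [0.64, -0.13, 0.0, 0.0, -0.17, 0.03], [0.64, -0.13, -0.01, 0.0, -0.17, 0.03]]
[[0.64, -0.13, -0.02, 0.0, -0.17, 0.03], [0.64, -0.14, -0.03, 0.0, -0.17, 0.03], [0.64, -0.14, -0.04, 0.0, -0.17, 0.03], [0.64, -0.14, -0.05, 0.0, -0.17, 0.03], [0.63, -0.14, -0.07, 0.0, -0.17, 0.03]]
[ 0.595 -0.331  0.231]
[[-0.0, 0.0, 0.44, 0.0, 0.0, 0.0], [-0.0, 0.0, 0.44, 0.0, 0.0, 0.0], [-0.0, 0.0, 0.44, 0.0, 0.0, 0.0], [-0.0, 0.0, 0.44, 0.0, 0.0, 0.0], [-0.0, 0.0, 0.44, 0.0, 0.0, 0.0]]
```

Call:
jog_arm:
  deltas:
    - [[0.64,-0.12,0.09,0,-0.17,0.03],[0.64,-0.12,0.08,0,-0.17,0.03],[0.64,-0.12,0.07,0,-0.17,0.03],[0.64,-0.12,0.06,0,-0.17,0.03],[0.64,-0.12,0.05,0,-0.17,0.03]]
  jaw: 0
  grip_force: 40

```text
time_s: 0.6
tcp_pos: [0.3436, -0.483, 0.381]
eef_rot: [[0.943, 0.322, -0.085], [0.321, -0.947, -0.029], [-0.09, 0.0, -0.996]]
ft_force: [-0.8, -0.9, 0.1]
gripper_width: 0.999
gripper_force: 0.0
```

Call:
jog_arm:
  deltas:
    - [[0.64,-0.12,0.03,0,-0.17,0.03],[0.64,-0.13,0.02,0,-0.17,0.03],[0.64,-0.13,0.01,0,-0.17,0.03],[0.64,-0.13,0,0,-0.17,0.03],[0.64,-0.13,-0.01,0,-0.17,0.03]]

```text
time_s: 1.1
tcp_pos: [0.4839, -0.4025, 0.3585]
eef_rot: [[0.937, 0.307, -0.169], [0.302, -0.952, -0.057], [-0.178, 0.003, -0.984]]
ft_force: [-0.1, -0.0, 0.7]
gripper_width: 0.998
gripper_force: 0.0
```

Call:
jog_arm:
  deltas:
    - [[0.64,-0.13,-0.02,0,-0.17,0.03],[0.64,-0.14,-0.03,0,-0.17,0.03],[0.64,-0.14,-0.04,0,-0.17,0.03],[0.64,-0.14,-0.05,0,-0.17,0.03],[0.63,-0.14,-0.07,0,-0.17,0.03]]

```text
time_s: 1.6
tcp_pos: [0.6243, -0.322, 0.3346]
eef_rot: [[0.922, 0.293, -0.252], [0.281, -0.956, -0.083], [-0.265, 0.006, -0.964]]
ft_force: [-0.7, -0.3, 0.4]
gripper_width: 0.999
gripper_force: 0.0
```

Call:
jog_arm:
  deltas:
    - [[0,0,0,0,0,0],[0,0,0,0,0,0],[0,0,0,0,0,0]]

```text
time_s: 1.9
tcp_pos: [0.6228, -0.3234, 0.3356]
eef_rot: [[0.923, 0.292, -0.25], [0.28, -0.956, -0.083], [-0.264, 0.006, -0.965]]
ft_force: [-0.7, -0.1, -0.3]
gripper_width: 0.999
gripper_force: 0.0
```

Run:
```python
from plan import *
import cv2
im=[cv2.resize(arm.read_camera(n)[y:y+200,x:x+260,::-1],None,fx=1.5,fy=1.5) for n,x,y in(("scene",80,30),("top",380,90))]
cv2.imwrite("pics/pre.png",np.hstack(im))
p,R,_=now(); print(p,R.round(3).tolist())
go(([.5565,-.3425,.081],17.3,-15,5))
```

```text
[ 0.62254169 -0.32366492  0.33609067] [[0.923, 0.292, -0.25], [0.28, -0.956, -0.083], [-0.263, 0.007, -0.965]]
t 2.0 q [-35.8, 33.1, 30.4, 96.4, -12.3, 128.3]
[ 0.595 -0.331  0.231]
[[0.0, -0.01, 0.44, 0.01, 0.01, -0.01], [0.0, -0.01, 0.44, 0.01, 0.01, -0.01], [0.0, -0.01, 0.44, 0.01, 0.01, -0.01], [-0.0, -0.01, 0.44, 0.01, 0.01, -0.01], [-0.0, -0.01, 0.44, 0.01, 0.01, -0.01]]
```

View pics/pre.png

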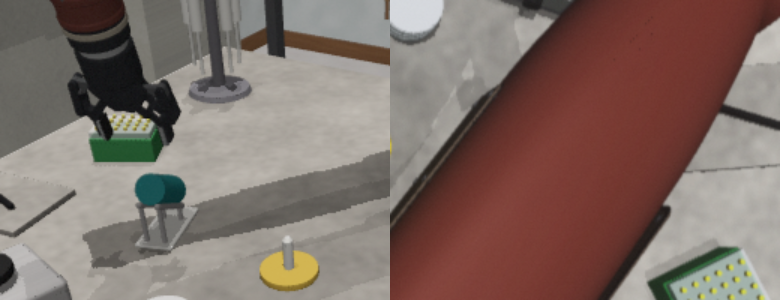

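The open gripper is above and behind the beaker in the scene view, crop (125,110) against the beaker at (160,190). The top view is blocked by the arm. Descending now.

Call:
jog_arm:
  deltas:
    - [[0,-0.01,0.44,0.01,0.01,-0.01],[0,-0.01,0.44,0.01,0.01,-0.01],[0,-0.01,0.44,0.01,0.01,-0.01],[0,-0.01,0.44,0.01,0.01,-0.01],[0,-0.01,0.44,0.01,0.01,-0.01]]

```text
time_s: 2.5
tcp_pos: [0.5942, -0.3301, 0.2293]
eef_rot: [[0.923, 0.295, -0.246], [0.285, -0.955, -0.077], [-0.258, 0.001, -0.966]]
ft_force: [0.1, 0.8, -0.2]
gripper_width: 0.999
gripper_force: 0.0
```

Call:
jog_arm:
  deltas:
    - [[0,0,0,0,0,0],[0,0,0,0,0,0],[0,0,0,0,0,0]]

```text
time_s: 2.8
tcp_pos: [0.5955, -0.3299, 0.2313]
eef_rot: [[0.923, 0.296, -0.245], [0.286, -0.955, -0.078], [-0.257, 0.002, -0.966]]
ft_force: [0.9, 0.3, -0.5]
gripper_width: 0.999
gripper_force: 0.0
```

Run:
```python
from plan import *
import cv2
im=arm.read_camera("scene")[90:220,110:270,::-1]
cv2.imwrite("pics/grasp.png",cv2.resize(im,None,fx=4,fy=4,interpolation=cv2.INTER_CUBIC))
go(([.5565,-.3425,.081],17.3,-15,5))
```

```text
t 2.85 q [-37.6, 30.0, 15.5, 84.1, -12.2, 126.1]
[ 0.595 -0.331  0.231]
[[-0.0, 0.0, 0.0, 0.0, -0.0, -0.0], [-0.0, 0.0, 0.0, 0.0, -0.0, -0.0], [-0.0, 0.0, 0.0, 0.0, -0.0, -0.0], [-0.0, 0.0, 0.0, 0.0, -0.0, -0.0], [-0.0, 0.0, 0.0, 0.0, -0.0, -0.0]]
```

View pics/grasp.png

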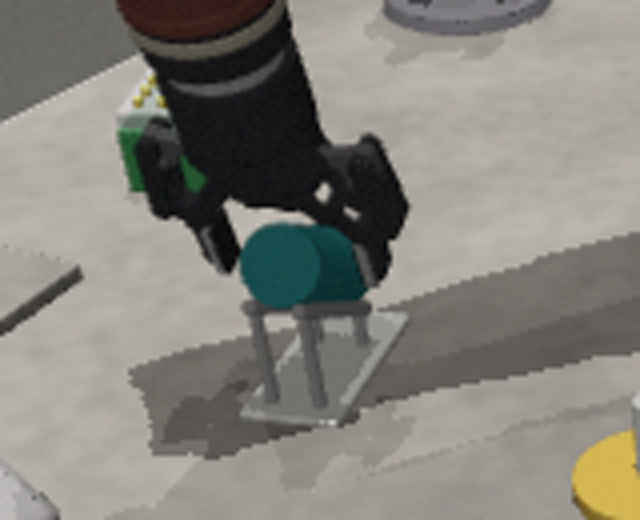

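The fingers straddle the beaker, with the closed end near (283,265) and pads on both sides. Closing.

Call:
jog_arm:
  deltas:
    - [[0,0,0,0,0,0],[0,0,0,0,0,0],[0,0,0,0,0,0],[0,0,0,0,0,0],[0,0,0,0,0,0]]
  jaw: 255
  grip_force: 40

```text
time_s: 3.35
tcp_pos: [0.5955, -0.3296, 0.23]
eef_rot: [[0.923, 0.296, -0.246], [0.286, -0.955, -0.078], [-0.258, 0.001, -0.966]]
ft_force: [2.0, -0.8, 4.3]
gripper_width: 0.582
gripper_force: 41.3
```

Call:
jog_arm:
  deltas:
    - [[0,0,0,0,0,0],[0,0,0,0,0,0],[0,0,0,0,0,0],[0,0,0,0,0,0],[0,0,0,0,0,0]]

```text
time_s: 3.85
tcp_pos: [0.5955, -0.3296, 0.23]
eef_rot: [[0.923, 0.296, -0.246], [0.286, -0.955, -0.078], [-0.258, 0.001, -0.966]]
ft_force: [2.5, -2.1, 5.3]
gripper_width: 0.584
gripper_force: 41.3
```

Run:
```python
from plan import *
# lift straight up 0.13; then carry + flip to above stand: beaker centre kept 12 mm from grasp
go(([.5565,-.3425,.211],17.3,-15,5),([.5344,-.05,.26],40,15,12),([.5344,.1249,.215],60,45,10))
```

```text
t 3.85 q [-37.6, 30.1, 15.4, 84.0, -12.2, 126.1]
[ 0.595 -0.331  0.361]
[[-0.14, 0.0, -0.5, 0.0, -0.0, -0.0], [-0.14, 0.0, -0.5, 0.0, -0.0, -0.0], [-0.14, 0.0, -0.5, 0.0, -0.0, -0.0], [-0.14, 0.0, -0.5, 0.0, -0.0, -0.0], [-0.14, 0.0, -0.5, 0.0, -0.0, -0.0]]
[ 0.504 -0.076  0.41 ]
[[-0.04, -0.45, -0.07, 0.0, 0.41, -0.32], [-0.02, -0.45, -0.08, 0.0, 0.41, -0.32], [-0.0, -0.45, -0.08, 0.0, 0.41, -0.32], [0.02, -0.45, -0.08, 0.0, 0.41, -0.32], [0.03, -0.45, -0.07, 0.0, 0.41, -0.32]]
[[0.05, -0.45, -0.07, 0.0, 0.41, -0.32], [0.07, -0.45, -0.07, 0.0, 0.41, -0.32], [0.09, -0.44, -0.07, 0.0, 0.41, -0.32], [0.11, -0.44, -0.06, 0.0, 0.41, -0.32], [0.12, -0.44, -0.06, 0.0, 0.41, -0.32]]
[[0.14, -0.43, -0.05, 0.0, 0.41, -0.32], [0.16, -0.43, -0.05, 0.0, 0.41, -0.32]]
[0.48  0.03  0.325]
[[0.05, -0.19, 0.19, 0.17, 0.49, -0.29], [0.05, -0.19, 0.2, 0.17, 0.49, -0.29], [0.04, -0.18, 0.2, 0.17, 0.49, -0.29], [0.04, -0.18, 0.21, 0.17, 0.49, -0.29], [0.03, -0.17, 0.21, 0.17, 0.49, -0.29]]
[[0.03, -0.17, 0.22, 0.17, 0.49, -0.29], [0.02, -0.16, 0.22, 0.17, 0.49, -0.29], [0.01, -0.16, 0.22, 0.17, 0.49, -0.29], [0.01, -0.16, 0.23, 0.17, 0.49, -0.29], [-0.0, -0.15, 0.23, 0.17, 0.49, -0.29]]
```

Call:
jog_arm:
  deltas:
    - [[-0.06,0,-0.2,0,0,0],[-0.14,0,-0.5,0,0,0],[-0.14,0,-0.5,0,0,0],[-0.14,0,-0.5,0,0,0],[-0.14,0,-0.5,0,0,0]]

```text
time_s: 4.35
tcp_pos: [0.5934, -0.3295, 0.3445]
eef_rot: [[0.922, 0.296, -0.248], [0.287, -0.955, -0.076], [-0.259, -0.001, -0.966]]
ft_force: [0.2, -0.6, -0.8]
gripper_width: 0.586
gripper_force: 41.5
```

Call:
jog_arm:
  deltas:
    - [[-0.04,-0.45,-0.07,0,0.41,-0.32],[-0.02,-0.45,-0.08,0,0.41,-0.32],[0,-0.45,-0.08,0,0.41,-0.32],[0.02,-0.45,-0.08,0,0.41,-0.32],[0.03,-0.45,-0.07,0,0.41,-0.32]]

```text
time_s: 4.85
tcp_pos: [0.5555, -0.2227, 0.3643]
eef_rot: [[0.891, 0.451, -0.051], [0.451, -0.892, 0.005], [-0.043, -0.027, -0.999]]
ft_force: [0.6, 0.6, -0.2]
gripper_width: 0.583
gripper_force: 41.6
```

Call:
jog_arm:
  deltas:
    - [[0.05,-0.45,-0.07,0,0.41,-0.32],[0.07,-0.45,-0.07,0,0.41,-0.32],[0.09,-0.44,-0.07,0,0.41,-0.32],[0.11,-0.44,-0.06,0,0.41,-0.32],[0.12,-0.44,-0.06,0,0.41,-0.32]]

```text
time_s: 5.35
tcp_pos: [0.5175, -0.1167, 0.3848]
eef_rot: [[0.795, 0.593, 0.131], [0.581, -0.805, 0.116], [0.175, -0.016, -0.985]]
ft_force: [-0.0, 0.6, -0.4]
gripper_width: 0.588
gripper_force: 41.6
```

Call:
jog_arm:
  deltas:
    - [[0.14,-0.43,-0.05,0,0.41,-0.32],[0.16,-0.43,-0.05,0,0.41,-0.32],[0,0,0,0,0,0],[0,0,0,0,0,0]]

```text
time_s: 5.75
tcp_pos: [0.5029, -0.075, 0.3932]
eef_rot: [[0.74, 0.643, 0.197], [0.622, -0.766, 0.166], [0.257, -0.0, -0.966]]
ft_force: [0.6, -0.5, -0.1]
gripper_width: 0.585
gripper_force: 41.6
```

Run:
```python
from plan import *
go(([.5344,.1249,.215],60,45,10))
```

```text
t 5.75 q [-26.9, -16.5, -17.4, 83.2, 13.7, 113.8]
[0.48  0.03  0.325]
[[0.06, -0.19, 0.16, 0.17, 0.5, -0.29], [0.06, -0.19, 0.16, 0.17, 0.5, -0.29], [0.05, -0.18, 0.17, 0.17, 0.5, -0.29], [0.05, -0.18, 0.18, 0.17, 0.5, -0.29], [0.05, -0.17, 0.18, 0.17, 0.5, -0.29]]
[[0.04, -0.17, 0.19, 0.17, 0.5, -0.29], [0.04, -0.16, 0.19, 0.17, 0.5, -0.29], [0.03, -0.16, 0.2, 0.17, 0.5, -0.29], [0.03, -0.15, 0.2, 0.17, 0.5, -0.29], [0.02, -0.15, 0.21, 0.17, 0.5, -0.29]]
```

Call:
jog_arm:
  deltas:
    - [[0.06,-0.19,0.16,0.17,0.5,-0.29],[0.06,-0.19,0.16,0.17,0.5,-0.29],[0.05,-0.18,0.17,0.17,0.5,-0.29],[0.05,-0.18,0.18,0.17,0.5,-0.29],[0.05,-0.17,0.18,0.17,0.5,-0.29]]

```text
time_s: 6.25
tcp_pos: [0.4914, -0.023, 0.3581]
eef_rot: [[0.566, 0.766, 0.306], [0.654, -0.643, 0.399], [0.502, -0.026, -0.864]]
ft_force: [-0.6, -0.3, -0.9]
gripper_width: 0.584
gripper_force: 41.6
```

Call:
jog_arm:
  deltas:
    - [[0.04,-0.17,0.19,0.17,0.5,-0.29],[0.04,-0.16,0.19,0.17,0.5,-0.29],[0.03,-0.16,0.2,0.17,0.5,-0.29],[0.03,-0.15,0.2,0.17,0.5,-0.29],[0.02,-0.15,0.21,0.17,0.5,-0.29]]

```text
time_s: 6.75
tcp_pos: [0.48, 0.0296, 0.3238]
eef_rot: [[0.354, 0.866, 0.354], [0.608, -0.501, 0.617], [0.711, -0.003, -0.703]]
ft_force: [-0.1, -0.1, -0.5]
gripper_width: 0.585
gripper_force: 41.7
```

Call:
jog_arm:
  deltas:
    - [[0,0,0,0,0,0],[0,0,0,0,0,0],[0,0,0,0,0,0]]

```text
time_s: 7.05
tcp_pos: [0.4802, 0.0292, 0.3249]
eef_rot: [[0.355, 0.865, 0.355], [0.609, -0.502, 0.614], [0.709, -0.002, -0.705]]
ft_force: [0.5, -0.4, -0.9]
gripper_width: 0.582
gripper_force: 41.7
```

Run:
```python
from plan import *
import cv2
for n in("scene","top"): cv2.imwrite(f"pics/{n}1.png",arm.read_camera(n)[:,:,::-1])
a=[cv2.resize(cv2.imread(f"pics/{n}1.png")[y:y+200,x:x+200],None,fx=2,fy=2) for n,x,y in(("scene",280,60),("top",170,80))]
cv2.imwrite("pics/above.png",np.hstack(a))
go(([.5344,.1249,.215],60,45,2))
```

```text
t 7.15 q [-23.9, -26.0, -35.4, 74.5, 44.9, 98.8]
[0.48  0.03  0.325]
[[-0.0, -0.01, 0.0, 0.0, -0.02, -0.01], [-0.0, -0.01, 0.0, 0.0, -0.02, -0.01]]
```

View pics/above.png

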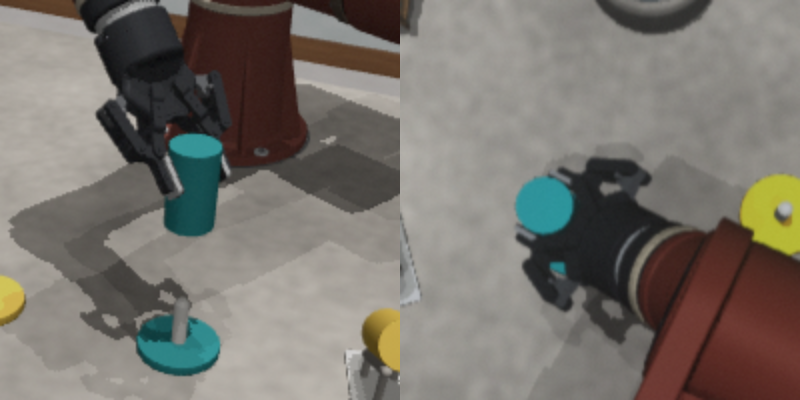

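The beaker hangs mouth-down above the stand, at scene about (376,152) and top about (242,183). I'll fit its pose for the final correction.

Run:
```python
from fit import *
from plan import now
np.set_printoptions(precision=4,suppress=True)
I={n:cv2.imread(f"pics/{n}1.png")[:,:,::-1].copy() for n in("scene","top")}
b={"scene":blob(I["scene"],(376,152),rad=36),"top":blob(I["top"],(242,183),rad=25)}
print({k:(v.min(0),v.max(0)) for k,v in b.items()})
sh=lambda x:cyl(x[:3],np.r_[x[3:5],-1],.025,.085)
print(fit(sh,[.53,.125,.2,0,0],b))
print("upright",fit(lambda x:sh(np.r_[x,0,0]),[.53,.125,.2],b))
print("scene only z fixed tilt free",fit(sh,[.53,.125,.2,0,0],{"scene":b["scene"]}))
p,R,_=now(); print("grasp pt",p+.155*R[:,2])
```

```text
{'scene': (array([361.5, 125.5]), array([391.5, 177.5])), 'top': (array([227.5, 167.5]), array([257.5, 197.5]))}
(array([0.5387, 0.1254, 0.2055, 0.1409, 0.0645]), np.float64(0.6751959097199108))
upright (array([0.5359, 0.1241, 0.2033]), np.float64(1.6959584558908267))
scene only z fixed tilt free (array([ 0.5474,  0.1267,  0.2098, -0.0534, -0.0069]), np.float64(0.18302268741229494))
grasp pt [0.5352 0.1246 0.2158]
```

Run:
```python
from fit import *
out=[]
for n,x,y in(("scene",330,100),("top",200,140)):
    im=cv2.resize(cv2.imread(f"pics/{n}1.png")[y:y+90,x:x+90],None,fx=4.4,fy=4.4,interpolation=cv2.INTER_NEAREST)
    for c,a,col in(((.5359,.1241,.2033),(0,0,-1),(0,0,255)),((.5387,.1254,.2055),(.14,.065,-1),(0,255,255))):
        P=proj(n,cyl(np.array(c),np.array(a,float),.025,.085))
        for ring in(P[:48],P[48:]): cv2.polylines(im,[((ring-[x,y]+.5)*4.4).astype(int)],True,col,1)
    out.append(im)
cv2.imwrite("pics/ov.png",np.hstack(out))
```

```text
(no output)
```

View pics/ov.png

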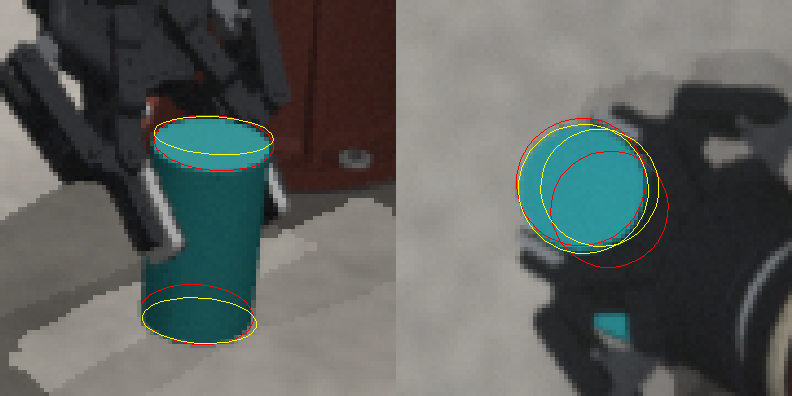

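The upright (red) model matches the closed-end ellipse in the scene view at (212,145) and the disc in the top view. So the beaker is upright to a few degrees and within about 2 mm of the peg axis, with roughly 149 mm left to go down.

Call:
jog_arm:
  deltas:
    - [[-0.2,0,0.2,0,0,0],[-0.2,0,0.2,0,0,0],[-0.2,0,0.2,0,0,0],[-0.2,0,0.2,0,0,0],[-0.2,0,0.2,0,0,0]]

```text
time_s: 7.65
tcp_pos: [0.4797, 0.0304, 0.252]
eef_rot: [[0.354, 0.866, 0.354], [0.608, -0.501, 0.616], [0.71, -0.003, -0.704]]
ft_force: [-0.3, -0.0, -0.4]
gripper_width: 0.584
gripper_force: 41.7
```

Call:
jog_arm:
  deltas:
    - [[-0.2,0,0.2,0,0,0],[-0.2,0,0.2,0,0,0],[-0.2,0,0.2,0,0,0],[-0.2,0,0.2,0,0,0],[-0.1,0,0.1,0,0,0]]

```text
time_s: 8.15
tcp_pos: [0.4794, 0.0308, 0.1882]
eef_rot: [[0.355, 0.866, 0.353], [0.608, -0.501, 0.616], [0.71, -0.004, -0.704]]
ft_force: [-0.7, -0.8, -0.3]
gripper_width: 0.584
gripper_force: 41.7
```

Call:
jog_arm:
  deltas:
    - [[0,0,0,0,0,0],[0,0,0,0,0,0],[0,0,0,0,0,0]]

```text
time_s: 8.45
tcp_pos: [0.4803, 0.0305, 0.1908]
eef_rot: [[0.353, 0.866, 0.355], [0.609, -0.501, 0.615], [0.711, -0.001, -0.704]]
ft_force: [0.5, 0.6, -0.1]
gripper_width: 0.582
gripper_force: 41.7
```

Run:
```python
from plan import *
import cv2
cv2.imwrite("pics/low.png",cv2.resize(arm.read_camera("scene")[130:270,290:450,::-1],None,fx=3.5,fy=3.5))
p,R,s=now(); print((p+.155*R[:,2]).round(4), s["time_s"],np.round(s["q"],1),np.round(s["ft_force"],1))
go(([.5345,.1249,.0705],60,45,3))
```

```text
[0.5354 0.1258 0.0817] 8.5 [-23.8 -20.  -45.2  58.6  44.9  98.9] [ 0.4  0.2 -1.6]
t 8.5 q [-23.8, -20.0, -45.2, 58.6, 44.9, 98.9]
[0.48 0.03 0.18]
[[-0.05, -0.0, 0.05, -0.0, -0.02, -0.0], [-0.05, -0.0, 0.05, -0.0, -0.02, -0.0], [-0.05, -0.0, 0.05, -0.0, -0.02, -0.0]]
```

View pics/low.png

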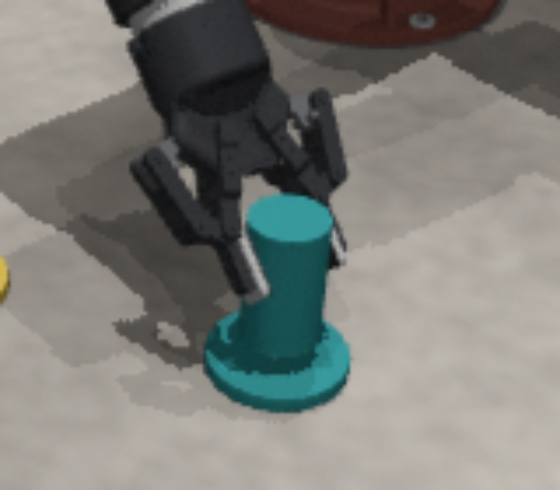

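The beaker is over the peg with its rim a little above the base, around (285,360). No contact force yet, so I'll lower slowly to contact.

Call:
jog_arm:
  deltas:
    - [[-0.04,0,0.04,0,0,0],[-0.04,0,0.04,0,0,0],[-0.04,0,0.04,0,0,0],[-0.02,0,0.02,0,0,0],[0,0,0,0,0,0]]

```text
time_s: 9.0
tcp_pos: [0.4798, 0.0307, 0.1798]
eef_rot: [[0.354, 0.866, 0.354], [0.608, -0.501, 0.616], [0.71, -0.003, -0.704]]
ft_force: [-0.4, -0.5, -0.9]
gripper_width: 0.581
gripper_force: 41.7
```

Call:
jog_arm:
  deltas:
    - [[-0.015,0,0.015,0,0,0],[-0.015,0,0.015,0,0,0],[0,0,0,0,0,0],[0,0,0,0,0,0]]

```text
time_s: 9.4
tcp_pos: [0.48, 0.0306, 0.178]
eef_rot: [[0.354, 0.866, 0.354], [0.609, -0.501, 0.616], [0.71, -0.002, -0.704]]
ft_force: [0.5, -0.3, -0.0]
gripper_width: 0.582
gripper_force: 41.7
```

Still no contact. I'll keep going in small steps and watch the force.

Call:
jog_arm:
  deltas:
    - [[-0.015,0,0.015,0,0,0],[-0.015,0,0.015,0,0,0],[0,0,0,0,0,0],[0,0,0,0,0,0]]

```text
time_s: 9.8
tcp_pos: [0.4802, 0.0307, 0.1765]
eef_rot: [[0.353, 0.866, 0.355], [0.608, -0.501, 0.616], [0.711, -0.002, -0.703]]
ft_force: [-1.8, 0.2, 5.4]
gripper_width: 0.591
gripper_force: 41.7
```

Call:
jog_arm:
  deltas:
    - [[-0.015,0,0.015,0,0,0],[0,0,0,0,0,0],[0,0,0,0,0,0]]

```text
time_s: 10.1
tcp_pos: [0.4804, 0.0308, 0.1761]
eef_rot: [[0.352, 0.866, 0.355], [0.607, -0.5, 0.617], [0.712, -0.002, -0.702]]
ft_force: [-3.4, 1.0, 11.5]
gripper_width: 0.583
gripper_force: 41.8
```

The force rose to 11.5 N, so the beaker is down at the expected height. Releasing.

Call:
jog_arm:
  deltas:
    - [[0,0,0,0,0,0],[0,0,0,0,0,0],[0,0,0,0,0,0],[0,0,0,0,0,0],[0,0,0,0,0,0]]
  jaw: 60

```text
time_s: 10.6
tcp_pos: [0.4799, 0.0307, 0.1747]
eef_rot: [[0.354, 0.866, 0.354], [0.609, -0.501, 0.616], [0.71, -0.002, -0.704]]
ft_force: [-0.3, 0.0, 0.1]
gripper_width: 0.765
gripper_force: 0.0
```

Call:
jog_arm:
  deltas:
    - [[0,0,0,0,0,0],[0,0,0,0,0,0],[0,0,0,0,0,0],[0,0,0,0,0,0],[0,0,0,0,0,0]]
  jaw: 0

```text
time_s: 11.1
tcp_pos: [0.48, 0.0306, 0.1749]
eef_rot: [[0.354, 0.866, 0.354], [0.609, -0.501, 0.616], [0.71, -0.002, -0.704]]
ft_force: [-1.1, -0.3, -0.1]
gripper_width: 1.0
gripper_force: 0.0
```

Run:
```python
from plan import *
import cv2
cv2.imwrite("pics/rel.png",cv2.resize(arm.read_camera("scene")[130:270,290:450,::-1],None,fx=3.5,fy=3.5))
s=arm.get_state(); print(s["time_s"],np.round(s["ft_force"],1))
```

```text
11.15 [-0.3 -0.9 -0.5]
```

View pics/rel.png

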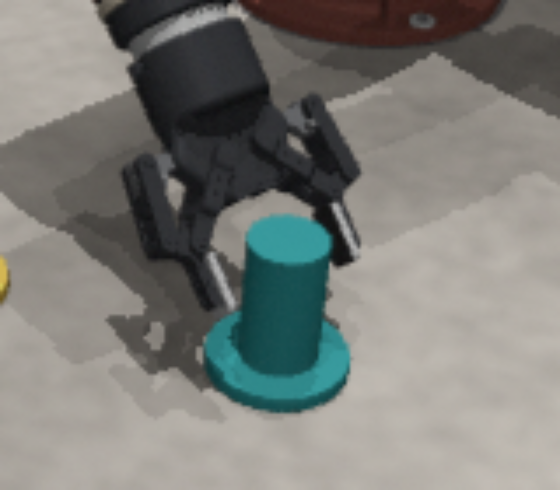

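The beaker stands upright on the base with its rim around (282,365), and the fingers are clear on both sides. Backing out along the tool axis.

Call:
jog_arm:
  deltas:
    - [[0,0,-0.2,0,0,0],[0,0,-0.4,0,0,0],[0,0,-0.5,0,0,0],[0,0,-0.5,0,0,0],[0,0,-0.5,0,0,0]]

```text
time_s: 11.65
tcp_pos: [0.4424, -0.0344, 0.2496]
eef_rot: [[0.353, 0.866, 0.354], [0.609, -0.5, 0.616], [0.71, -0.002, -0.704]]
ft_force: [-0.5, -0.5, -0.1]
gripper_width: 1.001
gripper_force: 0.0
```

Call:
jog_arm:
  deltas:
    - [[0,0,-0.5,0,0,0],[0,0,-0.3,0,0,0],[0,0,0,0,0,0],[0,0,0,0,0,0],[0,0,0,0,0,0]]

```text
time_s: 12.15
tcp_pos: [0.4286, -0.058, 0.2761]
eef_rot: [[0.354, 0.866, 0.353], [0.608, -0.5, 0.616], [0.71, -0.003, -0.704]]
ft_force: [0.9, -0.7, -0.7]
gripper_width: 1.0
gripper_force: 0.0
```

Run:
```python
from fit import *
I={n:arm.read_camera(n) for n in("scene","top")}
for n in I: cv2.imwrite(f"pics/{n}_end.png",I[n][:,:,::-1])
s=arm.get_state(); print(s["time_s"],s["tcp_pos"],np.round(s["q"],1))
cv2.imwrite("pics/end.png",np.hstack([cv2.resize(I[n][y:y+140,x:x+140,::-1],None,fx=2.8,fy=2.8) for n,x,y in(("scene",300,130),("top",190,120))]))
b=blob(I["top"],(250,190),rad=60); print(b.min(0),b.max(0))
P=proj("top",cyl(np.array([.5344,.1249,.0545]),np.array([0,0,1.]),.025,.085)); print("expected closed end",P[:48].mean(0), "scene",proj("scene",np.array([[.5344,.1249,.097],[.5344,.1249,.012]])))
```

```text
12.25 [ 0.42852192 -0.05794474  0.27620265] [-38.4 -24.  -39.1  83.5  44.6  78.1]
[235.5 176.5] [277.5 217.5]
expected closed end [251.75943246 191.76880475] scene [[372.37350113 196.97907663]
 [369.20859057 229.06294425]]
```

View pics/end.png

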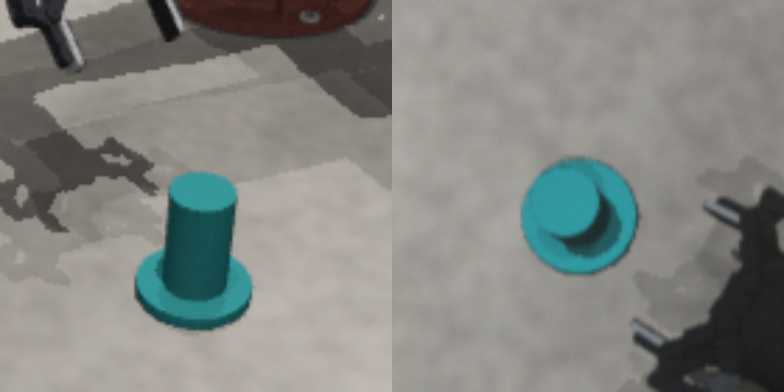

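The beaker is seated upright. Its closed end is at top (251,191) and scene (372,198), against (252,192) and (372,197) expected for a seated beaker. The gripper is clear, so I'm handing in.

```bash
python3 -c "
from plant import arm
print(arm.hand_in())"
```

```text
the job is handed in; nothing more can be done
None
```

I lowered the teal beaker mouth-down over the teal peg until its rim met the base, released it, backed the gripper clear, never went near the yellow beaker, and handed the job in at about 12 s; hand-in returned no verdict.

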